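Line up the tins by height from the brown jar

TASK

Line up the four aluminium tins on the glass shelf, one standing upright in the middle of each cork disc, in order of height: the tallest next to the brown jar, then ever shorter, so that the shortest ends up beside the yellow cup. Leave the brown jar where it stands, and do not tip any tin over on the way.

Things in the scene. Friction and masses are not known exactly. Their poses are not given: they have to be found in the camera images.
- tin_a: The tallest: round lidded tin of bare aluminium, a closed upright cylinder 48 mm in diameter and 120 mm tall, flat smooth lid (shut, one piece with the tin). Stands loose on the worktop at the start, somewhere between the robot and the glass shelf; the four tins swap places. Origin: centre of its underside; z up its axis.
- tin_b: The second tallest and widest: round lidded tin of bare aluminium, a closed upright cylinder 60 mm in diameter and 94 mm tall, flat smooth lid (shut, one piece with the tin). Stands loose on the worktop at the start, somewhere between the robot and the glass shelf; the four tins swap places. Origin: centre of its underside; z up its axis.
- tin_c: The third tallest and narrowest: round lidded tin of bare aluminium, a closed upright cylinder 44 mm in diameter and 72 mm tall, flat smooth lid (shut, one piece with the tin). Stands loose on the worktop at the start, somewhere between the robot and the glass shelf; the four tins swap places. Origin: centre of its underside; z up its axis.
- tin_d: The shortest: round lidded tin of bare aluminium, a closed upright cylinder 56 mm in diameter and 50 mm tall, flat smooth lid (shut, one piece with the tin). Stands loose on the worktop at the start, somewhere between the robot and the glass shelf; the four tins swap places. Origin: centre of its underside; z up its axis.
- cork_a: One of four identical round cork discs, 66 mm across and 4 mm thick, fixed flat on the glass shelf in one straight row along its length, about 90 mm from one to the next (middles at about -135, -45, +45 and +135 mm along the shelf's y axis, each within 5 mm along and across). The names do not follow the order in the row: it differs at every start. Origin: centre of its underside, on the glass; its top is 4 mm above.
- cork_b: One of four identical round cork discs, 66 mm across and 4 mm thick, fixed flat on the glass shelf in one straight row along its length, about 90 mm from one to the next (middles at about -135, -45, +45 and +135 mm along the shelf's y axis, each within 5 mm along and across). The names do not follow the order in the row: it differs at every start. Origin: centre of its underside, on the glass; its top is 4 mm above.
- cork_c: One of four identical round cork discs, 66 mm across and 4 mm thick, fixed flat on the glass shelf in one straight row along its length, about 90 mm from one to the next (middles at about -135, -45, +45 and +135 mm along the shelf's y axis, each within 5 mm along and across). The names do not follow the order in the row: it differs at every start. Origin: centre of its underside, on the glass; its top is 4 mm above.
- cork_d: One of four identical round cork discs, 66 mm across and 4 mm thick, fixed flat on the glass shelf in one straight row along its length, about 90 mm from one to the next (middles at about -135, -45, +45 and +135 mm along the shelf's y axis, each within 5 mm along and across). The names do not follow the order in the row: it differs at every start. Origin: centre of its underside, on the glass; its top is 4 mm above.
- jar: Closed brown jar with a white cap, 66 mm in diameter, 132 mm tall, standing loose on the glass shelf at one end of the row of cork discs, about 100 mm beyond the last one; a yellow cup (72 mm across the rim, 75 mm tall) stands likewise at the other end. Which end is which changes. Origin: centre of its underside. It stays where it is.
- shelf: Low fixed glass shelf, 110 mm deep (its x, pointing away from the robot) by 560 mm long (its y), its top 25 mm above the worktop; it stands beyond the tins, turned a little. Origin: centre of its underside, at worktop height. The cork discs, jar and cup stand on it.
There are look-alikes about, which are no part of the job. Leave any turquoise look-alike of the tin_d alone. Leave any red look-alike of the tin_a alone.

How it is judged (in metres and radians):
At the end, for the whole second after the job is handed in: Every tin stands upright (within 0.1 rad) and still on a cork disc, its centre within 12 mm of the disc's centre and its underside on the cork; counted from the brown jar's end of the row the tins are the 120, 94, 72 and 50 mm one; the jar stands upright within 30 mm of where it was (((y of each of jar, tin_b in the frame of shelf above 0 m and y of tin_a in the frame of shelf between 0.09 and 0.2 m and y of tin_b in the frame of shelf below 0.09 m and y of tin_c in the frame of shelf between -0.09 and 0 m and y of tin_d in the frame of shelf between -0.2 and -0.09 m) or (y of each of jar, tin_b in the frame of shelf below 0 m and y of tin_a in the frame of shelf between -0.2 and -0.09 m and y of tin_b in the frame of shelf above -0.09 m and y of tin_c in the frame of shelf between 0 and 0.09 m and y of tin_d in the frame of shelf between 0.09 and 0.2 m)) and ((horizontal distance between tin_a and cork_a below 0.012 m and z of tin_a in the frame of cork_a between 0 and 0.008 m) or (horizontal distance between tin_a and cork_b below 0.012 m and z of tin_a in the frame of cork_b between 0 and 0.008 m) or (horizontal distance between tin_a and cork_c below 0.012 m and z of tin_a in the frame of cork_c between 0 and 0.008 m) or (horizontal distance between tin_a and cork_d below 0.012 m and z of tin_a in the frame of cork_d between 0 and 0.008 m)) and angle between each of tin_a, tin_b, tin_c, tin_d's own z axis and vertical below 0.1 rad and linear speed of each of tin_a, tin_b, tin_c, tin_d below 0.02 m/s and angular speed of each of tin_a, tin_b, tin_c, tin_d below 0.2 rad/s and ((horizontal distance between tin_b and cork_a below 0.012 m and z of tin_b in the frame of cork_a between 0 and 0.008 m) or (horizontal distance between tin_b and cork_b below 0.012 m and z of tin_b in the frame of cork_b between 0 and 0.008 m) or (horizontal distance between tin_b and cork_c below 0.012 m and z of tin_b in the frame of cork_c between 0 and 0.008 m) or (horizontal distance between tin_b and cork_d below 0.012 m and z of tin_b in the frame of cork_d between 0 and 0.008 m)) and ((horizontal distance between tin_c and cork_a below 0.012 m and z of tin_c in the frame of cork_a between 0 and 0.008 m) or (horizontal distance between tin_c and cork_b below 0.012 m and z of tin_c in the frame of cork_b between 0 and 0.008 m) or (horizontal distance between tin_c and cork_c below 0.012 m and z of tin_c in the frame of cork_c between 0 and 0.008 m) or (horizontal distance between tin_c and cork_d below 0.012 m and z of tin_c in the frame of cork_d between 0 and 0.008 m)) and ((horizontal distance between tin_d and cork_a below 0.012 m and z of tin_d in the frame of cork_a between 0 and 0.008 m) or (horizontal distance between tin_d and cork_b below 0.012 m and z of tin_d in the frame of cork_b between 0 and 0.008 m) or (horizontal distance between tin_d and cork_c below 0.012 m and z of tin_d in the frame of cork_c between 0 and 0.008 m) or (horizontal distance between tin_d and cork_d below 0.012 m and z of tin_d in the frame of cork_d between 0 and 0.008 m)) and distance of jar from where it was at the start of the episode below 0.03 m and angle between jar's own z axis and vertical below 0.15 rad); the robot touches nothing.
It fails at once if a tin is tipped over (more than 1 rad from upright) (angle between any of tin_a, tin_b, tin_c, tin_d's own z axis and vertical above 1 rad).
It fails at once if the brown jar is knocked over or pushed more than 30 mm (distance of jar from where it was at the start of the episode above 0.03 m or angle between jar's own z axis and vertical above 0.6 rad).
It also fails if it takes over 102 s, if anything falls off the work surface, if the arm or the gripper's body presses on something with over 40 N, if the wrist force passes 120 N, or if a joint passes its speed limit or range.

ROBOT

A 6-joint arm with a two-finger parallel gripper is mounted at the origin on the work surface. World frame = base frame: x ahead of the robot, y to its left, z up, the work surface at z = 0. Lengths are in mm, angles in degrees, forces in N, time in s.
With the tool pointing down it reaches from about 350 to 850 mm from the base axis. Payload 8.1 kg.
Tool frame: the origin (TCP) lies at the very end of the fingers, on their centre line; the grasp point (between the pads) lies 19 mm behind it; z points along the fingers, y is the line along which they close (so a half turn about z gives the same grasp; the last joint's range is limited). The gripper opens to 85 mm and grips with 20 to 120 N. Pads are 22 mm wide; open, the fingers measure 114 mm over their backs; the gripper's body (76 mm by 85 mm) begins 54 mm behind the grasp point. The pads swing forward as they close: fully open they stand 13 mm farther back than shut.
Start: joints at [-77.773, 7.471, 85.268, -0, 87.261, -4.893], TCP at [176.644, -573.413, 231.292] pointing down, gripper open.
Joint ranges: [-169.43, 169.43], [-51.17, 129.36], [1.28, 143.12], [-76.62, 256.62], [0, 156.53], [-152.29, 152.29]. Speed limits (degrees/s): [136.94, 136.94, 159.86, 180, 180, 180].

INTERFACE

Orientations are given as [roll, pitch, yaw] about the fixed x, y, z axes, in that order (R = Rz(yaw) Ry(pitch) Rx(roll)).
In Python, from bench import r gives the robot as it stands.
- The arm moves only by the shell command python3 -m jog 'ROWS' [FORCE]. ROWS is JSON, a list of rows, each a list of 7 numbers: the turn, a rotation vector about the tool's x, y, z in degrees, then the shift along the tool's x, y, z in mm, then the closure, from -1 (fully open) to 1 (shut), so that 0 is half open. A call has 1 to 5 rows; each row shifts and turns the commanded pose from where the row before left it, along the tool's axes as they then stand; what a row does not reach is not made up. A row lasts 1/10 s, in which the tool goes at most 50 mm and 8.59 degrees, less where a joint would pass 70% of its speed; a pose out of reach is approached as far as the arm can. A call is refused whole if a number of a shift passes 50 or a number of a turn 8.59, either way. A call with a gripper value outside its range is refused whole. The fingers move at their own pace and stop on an object; FORCE is the grip in N (left out, the last holds). Time passes only in rows, so rows that do not move let the fingers close. It gives the time, the measured TCP pose, the force, the opening and the grip force at its end, in the units of the state.
- r.sense(): the state, without advancing time (a new reading comes with each control period).
- r.snapshot(name): name is "scene" or "side" or "wrist"; returns a dict with "pixels" (420x560x3 uint8, red, green, blue), "fx", "fy", "cx", "cy" (pixels), "world_to_cam" (4x4, takes a point from world to camera coordinates); the wrist camera has in their place "hand_eye" (4x4, takes a point from camera to tool coordinates, whose origin is the TCP and whose axes are the flange's). Camera axes: x right, y up, looking along -z (the intrinsics and any distortion apply to the point x, -y, -z); pixel columns grow to the right and rows downward; lengths in mm; the calibration is good to about 2 mm. A picture is of the moment at which its call begins: read the wrist's pose just before it. There is no depth.
- r.hand_in(): hands the job in; it is judged then, once.
The state is a dict: "time": time; "joint_pos": joint angles; "qd": joint speeds; "joint_efforts": joint torques, N m; "tool_pos": TCP position; "tcp_rot": TCP orientation; "ft_force": force on the tool from outside, world axes, zero at the start; "wrist_torque": the same for the moment, N m; "finger_gap": finger opening in mm; "grip_force": force on a finger pad.
Only numpy, scipy, OpenCV 4.12 (cv2) and the standard library are available. Lean on these libraries where they do the work, as an engineer would, in place of code of your own. Each camera call takes 0.05 s, during which the arm holds its last target. There are 200 camera calls.

## Working session

There is one attempt and no reset: what is moved stays moved. The work goes in short steps, Python scripts to look and compute and a shell command to move; the robot and the scene stay as the last step left them, time stands still between calls to the robot, and variables do not carry over. Pictures are saved under pics/ and viewed, at most 14 in all, crops included, and the job is handed in when it is done.

```bash
ls; mkdir -p pics
python3 - <<'E'
from bench import r
import cv2,numpy as np
s=r.sense();print(s)
for n in("scene","side","wrist"):
    d=r.snapshot(n);cv2.imwrite(f"pics/{n}0.png",d["pixels"][:,:,::-1]);print(n,{k:(np.round(v,3).tolist() if k!="pixels" else 0) for k,v in d.items()})
E
```

```text
pics
{'time': 0.0, 'joint_pos': array([-7.77736805e+01,  7.51326471e+00,  8.53322871e+01,  2.45838170e-04,
        8.72629699e+01, -4.89328367e+00]), 'qd': array([-0.03961732, -0.00575266,  0.00737086,  0.04394047,  0.00666795,
        0.06998009]), 'joint_efforts': array([-6.02269374e-04, -5.69399822e+01, -5.00552452e+01, -2.16014400e-04,
        1.45101536e-02,  2.93753135e-05]), 'tool_pos': array([ 176.51801169, -572.84146948,  230.23484539]), 'tcp_rot': array([-1.79891895e+02, -9.50154433e-03,  1.71195823e+01]), 'ft_force': array([-0.03872619,  0.93682994, -0.84756508]), 'wrist_torque': array([ 0.01379044, -0.00208604,  0.00549851]), 'grip_force': 0.0, 'finger_gap': 85.60552059949072}
scene {'pixels': 0, 'fx': 475.694, 'fy': 475.694, 'cx': 288.993, 'cy': 215.737, 'world_to_cam': [[-0.31, 0.951, -0.001, 159.883], [-0.562, -0.183, 0.806, 240.111], [0.766, 0.251, 0.591, -1612.9], [0.0, 0.0, 0.0, 1.0]]}
side {'pixels': 0, 'fx': 412.001, 'fy': 412.001, 'cx': 280.632, 'cy': 209.192, 'world_to_cam': [[-0.958, -0.286, -0.022, 492.583], [0.174, -0.64, 0.749, -151.702], [-0.228, 0.714, 0.663, -798.17], [0.0, 0.0, 0.0, 1.0]]}
wrist {'pixels': 0, 'fx': 371.202, 'fy': 371.202, 'cx': 275.112, 'cy': 204.135, 'hand_eye': [[0.0, 0.946, 0.325, 83.849], [1.0, 0.0, -0.001, 1.085], [-0.001, 0.325, -0.946, -143.633], [0.0, 0.0, 0.0, 1.0]]}
```

View pics/scene0.png

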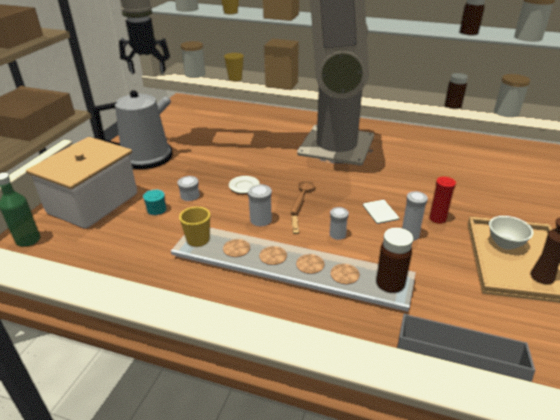

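View pics/side0.png

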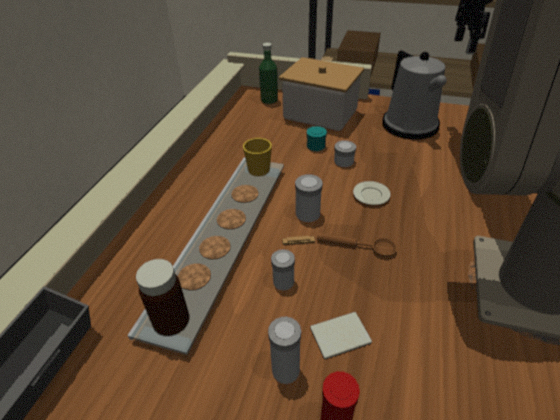

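```bash
cat > h.py <<'E'
import numpy as np,cv2
from scipy.spatial.transform import Rotation as R
def cam(d,s=None):
    """camera-to-world 4x4"""
    if "hand_eye" in d:
        T=np.eye(4);T[:3,:3]=R.from_euler("xyz",s["tcp_rot"],degrees=True).as_matrix();T[:3,3]=s["tool_pos"]
        return T@np.array(d["hand_eye"])
    return np.linalg.inv(np.array(d["world_to_cam"]))
def ray(d,p,s=None):
    M=cam(d,s);v=np.array([(p[0]-d["cx"])/d["fx"],-(p[1]-d["cy"])/d["fy"],-1.])
    v=M[:3,:3]@v;return M[:3,3],v/np.linalg.norm(v)
def onplane(d,p,z,s=None):
    o,v=ray(d,p,s);return o+v*(z-o[2])/v[2]
def tri(r1,r2):
    (o1,a),(o2,b)=r1,r2
    t=np.linalg.lstsq(np.c_[a,-b],o2-o1,rcond=None)[0]
    p,q=o1+a*t[0],o2+b*t[1];return (p+q)/2,np.linalg.norm(p-q)
E
python3 - <<'E'
from h import *
from bench import r
ds=r.snapshot("scene");de=r.snapshot("side")
pts={'a':((416,198),(285,331)),'b':((260,191),(309,184)),'c':((339,214),(283,258)),'d':((188,182),(345,147)),
'k1':((345,273),(194,276)),'k2':((310,264),(215,247)),'k3':((273,256),(232,219)),'k4':((236,248),(245,193)),'jar':((397,239),(158,273)),'cup':((196,216),(258,147)),'red':((444,183),(340,387)),'turq':((155,196),(316,132))}
for k,(p,q) in pts.items():
    x,e=tri(ray(ds,p),ray(de,q));print(k,x.round(1),round(e,1))
# masks
for n,d in(("scene",ds),("side",de)):
    hsv=cv2.cvtColor(d["pixels"],cv2.COLOR_RGB2HSV)
    print(n,{k:hsv[v[n=="side"][1],v[n=="side"][0]].tolist() for k,v in pts.items()})
E
```

```text
a [418.  291.7 113.6] 0.7
b [473.6 -91.4  89.8] 1.1
c [474.2 116.1  66.3] 3.6
d [ 431.  -325.9   46. ] 0.6
k1 [638.4 172.1  27.6] 0.1
k2 [630.9  88.2  25.3] 1.1
k3 [629.1  -2.8  23.8] 1.6
k4 [631.9 -95.4  26. ] 1.0
jar [634.3 269.4 148.5] 4.0
cup [ 628.2 -194.1   95.6] 0.4
red [324.7 352.  112.3] 1.1
turq [ 522.3 -377.    47.4] 1.4
scene {'a': [45, 2, 231], 'b': [45, 2, 235], 'c': [45, 5, 223], 'd': [50, 3, 236], 'k1': [16, 121, 200], 'k2': [15, 119, 189], 'k3': [15, 123, 185], 'k4': [15, 123, 189], 'jar': [35, 11, 244], 'cup': [22, 167, 127], 'red': [0, 200, 216], 'turq': [88, 174, 171]}
side {'a': [36, 8, 160], 'b': [25, 10, 158], 'c': [30, 9, 163], 'd': [12, 8, 157], 'k1': [15, 131, 140], 'k2': [15, 127, 142], 'k3': [15, 132, 129], 'k4': [15, 128, 139], 'jar': [34, 25, 172], 'cup': [22, 200, 69], 'red': [0, 198, 148], 'turq': [87, 198, 112]}
```

The scene and side views show the order by y: a, c, b, d from left (+y) to right. The jar is at the +y end, with corks k1 to k4 running from it to the cup. Triangulated heights agree with the text, 4–6 mm low. I'll turn to yaw 90 so the fingers close along x, then go to d first.

```bash
python3 -m jog '[[0,0,-8.1,0,0,0,-1],[0,0,-8.1,0,0,0,-1],[0,0,-8.1,0,0,0,-1],[0,0,-8.1,0,0,0,-1],[0,0,-8.1,0,0,0,-1]]'
python3 -m jog '[[0,0,-8.1,0,0,0,-1],[0,0,-8.1,0,0,0,-1],[0,0,-8.1,0,0,0,-1],[0,0,-8.1,0,0,0,-1],[0,0,0,0,0,0,-1]]'
python3 -m jog '[[0,0,0,33,42,0,-1],[0,0,0,33,42,0,-1],[0,0,0,33,42,0,-1],[0,0,0,33,42,0,-1],[0,0,0,33,42,0,-1]]'
python3 -m jog '[[0,0,0,33,42,0,-1],[0,0,0,0,0,0,-1],[0,0,0,0,0,0,-1]]'
cat > look.py <<'E'
import sys
from h import *
from bench import r
def look(name,z,dia,save=True):
    s=r.sense();d=r.snapshot("wrist");im=d["pixels"]
    if save:cv2.imwrite(f"pics/{name}.png",im[:,:,::-1])
    print(s["tool_pos"].round(1),s["tcp_rot"].round(2))
    hsv=cv2.cvtColor(im,cv2.COLOR_RGB2HSV)
    m=((hsv[...,1]<40)&(hsv[...,2]>110)).astype(np.uint8)
    m=cv2.morphologyEx(m,cv2.MORPH_OPEN,np.ones((5,5)))
    cs,_=cv2.findContours(m,cv2.RETR_EXTERNAL,cv2.CHAIN_APPROX_NONE)
    for c in cs:
        if cv2.contourArea(c)<800:continue
        e=cv2.fitEllipse(cv2.convexHull(c));x,y,w,h=cv2.boundingRect(c)
        W=np.array([onplane(d,p[0],z,s) for p in c]);(cx,cy),rad=cv2.minEnclosingCircle(W[:,:2].astype(np.float32))
        print("px",np.round(e[0],1),"axes",np.round(e[1],1),"bbox",(x,y,w,h),"circle",round(cx,1),round(cy,1),"dia",round(2*rad,1))
if __name__=="__main__":look(sys.argv[1],float(sys.argv[2]),0)
E
python3 look.py w_d1 50
```

```text
time: 0.75
tool_pos: [176.6, -573.3, 231.1]
tcp_rot: [-180.0, -0.0, 58.0]
ft_force: [-0.1, 0.5, 0.2]
finger_gap: 85.5
grip_force: 0.0
time: 1.25
tool_pos: [176.6, -573.3, 231.1]
tcp_rot: [-180.0, -0.0, 90.2]
ft_force: [0.4, 0.3, 0.4]
finger_gap: 85.6
grip_force: 0.0
time: 1.75
tool_pos: [374.4, -417.5, 231.4]
tcp_rot: [180.0, 0.0, 89.7]
ft_force: [1.1, -0.1, 0.6]
finger_gap: 85.8
grip_force: 0.0
time: 2.05
tool_pos: [413.3, -387.1, 231.2]
tcp_rot: [-180.0, 0.0, 90.0]
ft_force: [-0.4, -0.7, 0.1]
finger_gap: 85.6
grip_force: 0.0
[ 413.3 -387.1  231.2] [-179.98    0.     90.  ]
px [297.9 103.9] axes [62.9 65.4] bbox (266, 72, 64, 60) circle 431.9 -328.5 dia 55.7
```

View pics/w_d1.png

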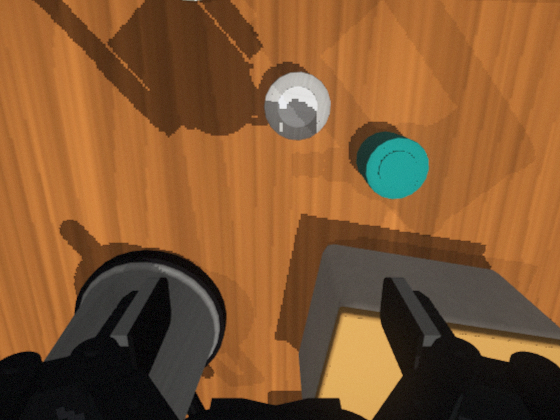

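The lid is at (298,105) and its diameter fits at z=50, giving d at (432,-328.5). The turquoise tin at (395,165) is clear of the fingers. Grasping d.

```bash
python3 -m jog '[[0,0,0,30,9.5,20,-1],[0,0,0,28.5,9,35,-1],[0,0,0,0,0,40,-1],[0,0,0,0,0,40,-1],[0,0,0,0,0,40,-1]]' | sed -n 1,4p
python3 -m jog '[[0,0,0,0,0,25,-1],[0,0,0,0,0,15,-1],[0,0,0,0,0,0,-1],[0,0,0,0,0,0,0.2],[0,0,0,0,0,0,0.8]]' 40
python3 -m jog '[[0,0,0,0,0,0,1],[0,0,0,0,0,0,1],[0,0,0,0,0,0,1],[0,0,0,0,0,0,1],[0,0,0,0,0,0,1]]' 40
python3 -m jog '[[0,0,0,0,0,-20,1],[0,0,0,0,0,-30,1],[0,0,0,0,0,-40,1],[0,0,0,0,0,0,1]]' 40
```

```text
time: 2.6
tool_pos: [429.8, -330.8, 55.2]
tcp_rot: [180.0, 0.1, 89.8]
ft_force: [0.4, -0.8, 0.9]
time: 3.1
tool_pos: [432.0, -331.0, 18.4]
tcp_rot: [179.9, 0.1, 90.0]
ft_force: [0.1, -0.2, 0.1]
finger_gap: 58.8
grip_force: 0.0
time: 3.6
tool_pos: [432.3, -331.0, 18.7]
tcp_rot: [179.8, 0.2, 90.0]
ft_force: [-1.4, -1.7, 6.8]
finger_gap: 54.7
grip_force: 42.7
time: 4.0
tool_pos: [434.5, -332.5, 113.7]
tcp_rot: [179.5, 0.4, 90.0]
ft_force: [0.6, -1.2, -0.5]
finger_gap: 55.2
grip_force: 42.6
```

```bash
python3 -m jog '[[0,0,0,40,36,-30,1],[0,0,0,40,36,-30,1],[0,0,0,40,36,-30,1],[0,0,0,40,36,0,1],[0,0,0,20,0,0,1]]' >/dev/null
python3 -m jog '[[0,0,0,0,0,0,1],[0,0,0,0,0,0,1]]'
cat > corks.py <<'E'
from h import *
from bench import r
import sys
def corks(d,s=None):
    hsv=cv2.cvtColor(cv2.GaussianBlur(d["pixels"],(3,3),0),cv2.COLOR_RGB2HSV)
    m=((abs(hsv[...,0].astype(int)-15)<=4)&(hsv[...,1]>95)&(hsv[...,1]<155)&(hsv[...,2]>70)).astype(np.uint8)
    m=cv2.morphologyEx(cv2.morphologyEx(m,cv2.MORPH_CLOSE,np.ones((5,5))),cv2.MORPH_OPEN,np.ones((5,5)))
    out=[]
    for c in cv2.findContours(m,0,cv2.CHAIN_APPROX_NONE)[0]:
        if cv2.contourArea(c)<150:continue
        W=np.array([onplane(d,p[0],29,s)[:2] for p in c]).astype(np.float32)
        (x,y),q=cv2.minEnclosingCircle(W)
        if 25<q<40 and 560<x<700:
            px=np.array(cv2.fitEllipse(c)[0]);out.append((px,onplane(d,px,29,s),2*q,x,y))
    return sorted(out,key=lambda t:-t[4])
if __name__=="__main__":
    s=r.sense();dw=r.snapshot("wrist");cv2.imwrite(f"pics/{sys.argv[1]}.png",dw["pixels"][:,:,::-1])
    print(s["tool_pos"].round(1))
    A=corks(r.snapshot("scene"));B=corks(r.snapshot("side"));C=corks(dw,s)
    for n,L in zip(("scene","side","wrist"),(A,B,C)):
        for t in L:print(n,t[0].round(),t[1][:2].round(1),"circ",np.round(t[2:],1))
E
python3 corks.py w_k1
```

```text
time: 4.7
tool_pos: [552.0, -174.6, 179.3]
tcp_rot: [-180.0, 0.0, 90.1]
ft_force: [-0.3, -0.3, -0.6]
finger_gap: 54.9
grip_force: 42.9
[ 552.  -174.6  179.3]
scene [345. 273.] [641.3 171.6] circ [ 62.2 640.8 171.4]
scene [310. 263.] [633.6  88.7] circ [ 62.2 632.6  89. ]
scene [273. 255.] [632.4  -1.4] circ [ 61.7 631.9  -2. ]
scene [236. 248.] [634.2 -93.5] circ [ 62.1 634.2 -93.7]
side [194. 276.] [637.9 173.7] circ [ 65.  638.9 173.4]
side [214. 247.] [630.2  91.1] circ [ 64.1 630.4  90.1]
side [231. 219.] [6.295e+02 4.000e-01] circ [ 6.390e+01  6.301e+02 -3.000e-01]
side [244. 193.] [631.3 -91.7] circ [ 63.5 631.8 -92.3]
wrist [382.  80.] [632.6 -94.5] circ [ 65.4 632.6 -95.8]
```

View pics/w_k1.png

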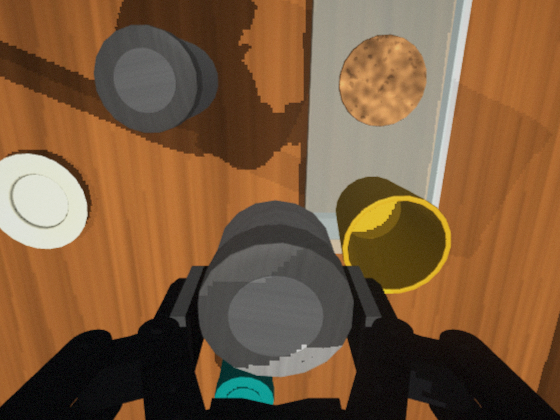

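The held tin is at (275,290), cork k4 at (382,80) and the cup at (395,245). The cork positions from the three views agree within 3 mm. Moving d over k4 and down.

```bash
python3 -m jog '[[0,0,0,40,20,0,1],[0,0,0,38,40,0,1],[0,0,0,0,19.5,30,1],[0,0,0,0,0,40,1],[0,0,0,0,0,40,1]]' >/dev/null
python3 -m jog '[[0,0,0,0,0,10,1],[0,0,0,0,0,0,1],[0,0,0,0,0,0,1]]'
```

```text
time: 5.65
tool_pos: [628.9, -101.4, 61.5]
tcp_rot: [179.9, 0.0, 90.0]
ft_force: [0.3, -0.9, 0.1]
finger_gap: 54.8
grip_force: 43.0
```

```bash
python3 -m jog '[[0,0,0,4.7,2.6,6,1],[0,0,0,0,0,4,1],[0,0,0,0,0,2.5,1],[0,0,0,0,0,0,1],[0,0,0,0,0,0,1]]'
```

```text
time: 6.15
tool_pos: [631.0, -95.6, 47.8]
tcp_rot: [179.9, 0.0, 90.0]
ft_force: [-0.7, 0.8, 5.1]
finger_gap: 54.9
grip_force: 43.1
```

```bash
python3 -m jog '[[0,0,0,0,0,0,-0.5],[0,0,0,0,0,0,-1],[0,0,0,0,0,0,-1],[0,0,0,0,0,0,-1],[0,0,0,0,0,-20,-1]]'|sed -n 2,5p
python3 -m jog '[[0,0,0,0,0,-40,-1],[0,0,0,0,0,-45,-1],[0,0,0,0,0,-45,-1],[0,0,0,-20,-40,-35,-1],[0,0,0,-20,-40,0,-1]]' >/dev/null
python3 -m jog '[[0,0,0,-20,-40,0,-1],[0,0,0,0,-35,0,-1],[0,0,0,0,0,0,-1],[0,0,0,0,0,0,-1]]'|sed -n 1,4p
python3 look.py w_b1 94
```

```text
tool_pos: [627.6, -95.2, 63.4]
tcp_rot: [-179.6, -0.1, 90.0]
ft_force: [-1.2, -0.2, -0.5]
finger_gap: 85.7
time: 7.55
tool_pos: [479.9, -153.6, 228.0]
tcp_rot: [179.9, 0.0, 90.0]
ft_force: [-0.1, 0.3, 0.5]
[ 479.9 -153.6  228. ] [1.7994e+02 2.0000e-02 8.9960e+01]
px [139.4 205.7] axes [78.6 89. ] bbox (97, 165, 86, 82) circle 372.7 -169.0 dia 68.9
px [274.8 100.3] axes [63.1 71.3] bbox (252, 68, 58, 65) circle 481.8 -86.2 dia 51.5
px [449.9  78.7] axes [140.1 410.8] bbox (372, 0, 158, 239) circle 604.4 -109.1 dia 194.0
```

View pics/w_b1.png

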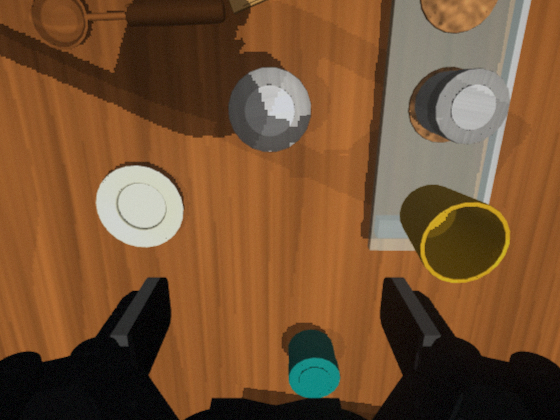

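Tin b's lid centre is at (270,110), half in shadow. Tin d stands on its cork with its lid at about (472,107).

```bash
sed -i 's/hsv\[...,1\]<40)&(hsv\[...,2\]>110)/hsv[...,1]<50)\&(hsv[...,2]>55)/' look.py
python3 look.py w_b2 94
python3 - <<'E'
from h import *
from bench import r
s=r.sense();d=r.snapshot("wrist")
print("b",onplane(d,(270,110),94,s).round(1),"left/right",onplane(d,(230,110),94,s).round(1),onplane(d,(311,110),94,s).round(1))
print("d lid",onplane(d,(472,107),79,s).round(1))
E
```

```text
[ 480.6 -153.5  228.1] [1.7993e+02 2.0000e-02 9.0000e+01]
px [138.6 205.7] axes [78.7 89.5] bbox (96, 165, 86, 82) circle 373.1 -169.2 dia 68.9
px [268.2 108.7] axes [81.5 84.3] bbox (228, 67, 82, 84) circle 476.2 -94.2 dia 59.9
px [449.8  76.8] axes [142.  402.1] bbox (371, 0, 159, 239) circle 604.8 -109.3 dia 195.3
b [477.8 -94.   94. ] left/right [448.7 -94.   94. ] [507.6 -93.9  94. ]
d lid [632.2 -92.9  79. ]
```

```bash
python3 -m jog '[[0,0,0,30,-2,0,-1],[0,0,0,29.5,-1.6,0,-1],[0,0,0,0,0,40,-1],[0,0,0,0,0,40,-1],[0,0,0,0,0,0,-1]]' | sed -n 2,3p
python3 -m jog '[[0,0,0,0,0,0,-1],[0,0,0,0,0,40,-1],[0,0,0,0,0,40,-1],[0,0,0,0,0,20,-1],[0,0,0,0,0,0,-1]]' | sed -n 2,4p
```

```text
tool_pos: [473.3, -92.1, 141.8]
tcp_rot: [-179.4, -0.2, 90.1]
tool_pos: [476.0, -93.8, 46.9]
tcp_rot: [-179.9, -0.0, 90.0]
ft_force: [0.1, 0.1, 0.4]
```

```bash
python3 -m jog '[[0,0,0,0,0,0,-0.6],[0,0,0,0,0,0,0],[0,0,0,0,0,0,1],[0,0,0,0,0,0,1],[0,0,0,0,0,0,1]]' 45
python3 -m jog '[[0,0,0,0,0,-15,1],[0,0,0,0,0,-25,1],[0,0,0,0,0,-30,1],[0,0,0,15,12,0,1],[0,0,0,30,25,0,1]]' |sed -n 2,6p
python3 -m jog '[[0,0,0,40,35,0,1],[0,0,0,40,35,0,1],[0,0,0,35,30,0,1],[0,0,0,18,12,0,1],[0,0,0,0,0,0,1]]' >/dev/null
python3 -m jog '[[0,0,0,0,0,0,1],[0,0,0,0,0,0,1]]'
```

```text
time: 9.2
tool_pos: [478.9, -94.7, 50.9]
tcp_rot: [179.7, 0.1, 90.0]
ft_force: [-1.0, 0.3, 6.7]
finger_gap: 59.0
grip_force: 47.7
tool_pos: [515.1, -50.4, 121.2]
tcp_rot: [179.7, 0.1, 89.9]
ft_force: [0.4, -0.5, -3.3]
finger_gap: 59.4
grip_force: 49.8
time: 10.4
tool_pos: [621.1, 78.6, 118.3]
tcp_rot: [180.0, 0.0, 90.0]
ft_force: [-1.1, -0.5, -3.1]
finger_gap: 59.1
grip_force: 50.2
```

```bash
python3 -m jog '[[0,0,0,10.7,10.4,5,1],[0,0,0,0,0,20,1],[0,0,0,0,0,10,1],[0,0,0,0,0,0,1],[0,0,0,0,0,0,1]]'
```

```text
time: 10.9
tool_pos: [631.4, 89.4, 82.9]
tcp_rot: [-180.0, 0.0, 90.0]
ft_force: [-0.0, -0.8, -3.0]
finger_gap: 59.2
grip_force: 50.1
```

```bash
python3 -m jog '[[0,0,0,0,0,2,1],[0,0,0,0,0,1,1],[0,0,0,0,0,0,1],[0,0,0,0,0,0,1]]'
```

```text
time: 11.3
tool_pos: [631.9, 90.1, 80.1]
tcp_rot: [180.0, 0.0, 90.0]
ft_force: [-1.1, 0.3, -0.9]
finger_gap: 59.0
grip_force: 50.1
```

```bash
python3 -m jog '[[0,0,0,0,0,1.5,1],[0,0,0,0,0,0,1],[0,0,0,0,0,0,1]]' | sed -n 2,4p
python3 -m jog '[[0,0,0,0,0,0,-0.5],[0,0,0,0,0,0,-1],[0,0,0,0,0,0,-1],[0,0,0,0,0,0,-1],[0,0,0,0,0,-20,-1]]'|sed -n 2,5p
python3 -m jog '[[0,0,0,0,0,-40,-1],[0,0,0,0,0,-45,-1],[0,0,0,0,0,-45,-1],[0,0,0,-8,-40,0,-1],[0,0,0,-8,-40,0,-1]]' >/dev/null
python3 -m jog '[[0,0,0,-8,-40,0,-1],[0,0,0,-8,-37,0,-1],[0,0,0,0,0,0,-1],[0,0,0,0,0,0,-1],[0,0,0,0,0,0,-1]]' >/dev/null
python3 look.py w_c1 72
```

```text
tool_pos: [632.0, 90.1, 80.0]
tcp_rot: [180.0, 0.0, 90.0]
ft_force: [-6.3, -0.7, 9.1]
tool_pos: [629.2, 90.0, 94.7]
tcp_rot: [-179.6, 0.0, 90.0]
ft_force: [-0.7, -1.2, 0.4]
finger_gap: 85.4
[475.6  58.2 228.7] [ 1.7992e+02 -1.0000e-02  9.0020e+01]
px [173.8 371.4] axes [49.9 57.6] bbox (149, 343, 52, 58) circle 368.1 -143.0 dia 73.6
px [273.1 109.1] axes [54.6 56.9] bbox (246, 81, 55, 57) circle 474.8 115.9 dia 43.8
px [446.  164.6] axes [190.8 483.2] bbox (361, 0, 189, 396) circle 616.6 10.3 dia 377.6
px [111.5  72.4] axes [37.8 42.6] bbox (63, 0, 123, 63) circle 367.4 192.0 dia 88.0
```

View pics/w_c1.png

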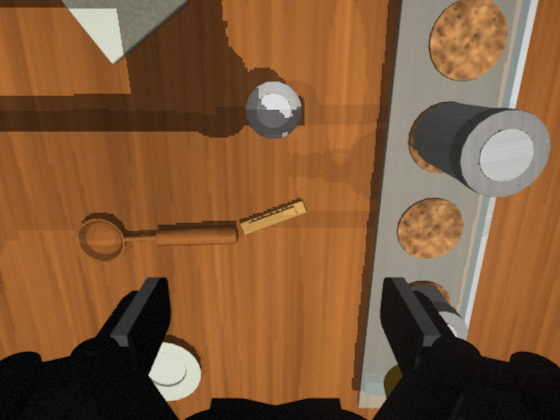

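Tin c is at (273,109), and its diameter fits at z=72. Tin b stands upright on k2 (505,155). k3 is at (431,228) and k1 at (468,40), both free.

```bash
python3 - <<'E'
from corks import *
s=r.sense();d=r.snapshot("wrist")
for t in corks(d,s):print(t[0].round(),t[1].round(1),np.round(t[2:],1))
print(onplane(d,(431,228),29,s).round(1),onplane(d,(468,40),29,s).round(1),"b lid",onplane(d,(502,152),123,s).round(1))
E
python3 -m jog '[[0,0,0,29,-0.4,0,-1],[0,0,0,28.7,-0.4,20,-1],[0,0,0,0,0,40,-1],[0,0,0,0,0,40,-1],[0,0,0,0,0,0,-1]]' | sed -n 2,3p
python3 -m jog '[[0,0,0,0,0,0,-1],[0,0,0,0,0,40,-1],[0,0,0,0,0,40,-1],[0,0,0,0,0,20,-1],[0,0,0,0,0,0,-1]]' | sed -n 2,4p
```

```text
[468.  39.] [639.7 170.9  29. ] [ 66.8 639.8 170.8]
[430. 228.] [631.1  -2.6  29. ] [ 66.1 631.1  -3.6]
[632.2  -2.5  29. ] [639.9 170.1  29. ] b lid [629.9  92.5 123. ]
tool_pos: [469.9, 115.6, 122.0]
tcp_rot: [-179.4, 0.1, 90.1]
tool_pos: [473.5, 115.5, 27.6]
tcp_rot: [-179.9, 0.0, 90.0]
ft_force: [-0.6, -0.4, -0.1]
```

```bash
python3 -m jog '[[0,0,0,0,0,0,-0.3],[0,0,0,0,0,0,0.5],[0,0,0,0,0,0,1],[0,0,0,0,0,0,1],[0,0,0,0,0,0,1]]' 45
python3 -m jog '[[0,0,0,0,0,0,1],[0,0,0,0,0,-15,1],[0,0,0,0,0,-30,1],[0,0,0,-15,0,-30,1],[0,0,0,-35,0,0,1]]' |sed -n 2,6p
python3 -m jog '[[0,0,0,-40,10,0,1],[0,0,0,-30,35,0,1],[0,0,0,0,40,0,1],[0,0,0,0,40,0,1],[0,0,0,0,30,0,1]]' >/dev/null
python3 -m jog '[[0,0,0,0,0,0,1],[0,0,0,0,0,0,1]]'
```

```text
time: 14.7
tool_pos: [475.9, 116.0, 30.8]
tcp_rot: [179.8, -0.0, 90.0]
ft_force: [-1.6, -1.1, 8.1]
finger_gap: 43.4
grip_force: 44.9
tool_pos: [477.8, 67.1, 109.2]
tcp_rot: [179.4, -0.1, 90.2]
ft_force: [1.3, -1.2, -1.9]
finger_gap: 43.1
grip_force: 46.2
time: 15.9
tool_pos: [629.2, -4.2, 103.3]
tcp_rot: [-180.0, 0.0, 90.0]
ft_force: [-0.8, -0.3, -0.2]
finger_gap: 43.2
grip_force: 46.6
```

```bash
python3 -m jog '[[0,0,0,2,2,5,1],[0,0,0,0,0,25,1],[0,0,0,0,0,10,1],[0,0,0,0,0,0,1],[0,0,0,0,0,0,1]]'
python3 -m jog '[[0,0,0,0,0,1.5,1],[0,0,0,0,0,1.5,1],[0,0,0,0,0,0,1],[0,0,0,0,0,0,1]]'
```

```text
time: 16.4
tool_pos: [630.6, -2.1, 63.5]
tcp_rot: [-180.0, -0.0, 90.0]
ft_force: [-0.7, -0.1, -2.0]
finger_gap: 43.0
grip_force: 46.5
time: 16.8
tool_pos: [631.0, -2.2, 60.3]
tcp_rot: [180.0, 0.0, 90.0]
ft_force: [0.1, 0.1, -1.2]
finger_gap: 43.3
grip_force: 46.5
```

```bash
python3 -m jog '[[0,0,0,0,0,1.5,1],[0,0,0,0,0,0,1],[0,0,0,0,0,0,1]]' | sed -n 2,4p
python3 -m jog '[[0,0,0,0,0,0,0],[0,0,0,0,0,0,-0.6],[0,0,0,0,0,0,-1],[0,0,0,0,0,0,-1],[0,0,0,0,0,-20,-1]]'|sed -n 2,5p
python3 -m jog '[[0,0,0,0,0,-40,-1],[0,0,0,0,0,-45,-1],[0,0,0,0,0,-45,-1],[0,0,0,0,-20,-40,-1],[0,0,0,20,-40,0,-1]]' >/dev/null
python3 -m jog '[[0,0,0,40,-40,0,-1],[0,0,0,40,-40,0,-1],[0,0,0,45,-40,0,-1],[0,0,0,45,-33,0,-1],[0,0,0,40,0,0,-1]]' >/dev/null
python3 -m jog '[[0,0,0,0,0,0,-1],[0,0,0,0,0,0,-1],[0,0,0,0,0,0,-1]]' >/dev/null
python3 look.py w_a1 120
```

```text
tool_pos: [631.3, -2.2, 59.8]
tcp_rot: [180.0, 0.0, 90.0]
ft_force: [-3.9, 0.3, 5.9]
tool_pos: [628.3, -2.0, 75.3]
tcp_rot: [-179.7, -0.0, 90.0]
ft_force: [-0.2, -0.2, -0.2]
finger_gap: 85.2
[437.6 205.6 248.6] [-1.7999e+02  3.0000e-02  9.0000e+01]
px [499.6 320.3] axes [58.2 78. ] bbox (466, 288, 71, 67) circle 631.9 85.3 dia 69.9
px [186.1 159.9] axes [ 76.2 108.3] bbox (137, 113, 100, 93) circle 371.5 228.5 dia 74.7
px [558.9 106.5] axes [47.3 77.6] bbox (539, 68, 21, 78) circle 639.2 267.0 dia 55.1
px [467.5 161.7] axes [138.8 313.9] bbox (403, 41, 137, 274) circle 580.0 204.6 dia 222.7
px [248.2  69.3] axes [68.7 74.1] bbox (214, 33, 69, 73) circle 419.5 292.1 dia 48.3
```

View pics/w_a1.png

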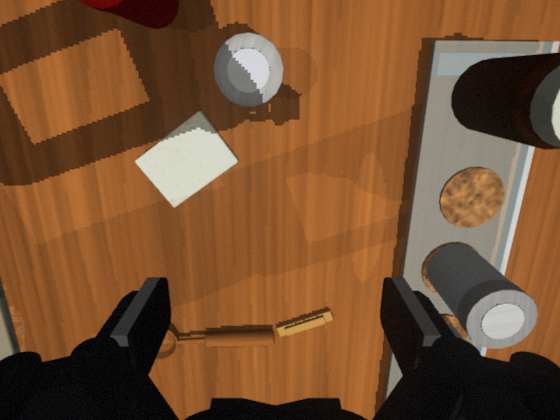

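Tin a's lid is at (248,69), and its diameter fits at z=120. k1 at (472,197) is free.

```bash
python3 -m jog '[[0,0,0,30,-9,0,-1],[0,0,0,36,-9,0,-1],[0,0,0,20.5,0,20,-1],[0,0,0,0,0,40,-1],[0,0,0,0,0,0,-1]]' >/dev/null
python3 -m jog '[[0,0,0,0,0,0,-1],[0,0,0,0,0,0,-1]]' | sed -n 2,3p
```

```text
tool_pos: [420.6, 292.3, 190.7]
tcp_rot: [179.9, -0.1, 89.9]
```

```bash
python3 -m jog '[[0,0,0,0,-1,30,-1],[0,0,0,0,0,40,-1],[0,0,0,0,0,35,-1],[0,0,0,0,0,16,-1],[0,0,0,0,0,0,-1]]' | sed -n 2,4p
python3 -m jog '[[0,0,0,0,0,0,-0.3],[0,0,0,0,0,0,0.5],[0,0,0,0,0,0,1],[0,0,0,0,0,0,1],[0,0,0,0,0,0,1]]' 45
python3 -m jog '[[0,0,0,0,0,0,1],[0,0,0,0,0,-15,1],[0,0,0,0,0,-30,1],[0,0,0,0,0,-30,1],[0,0,0,-20,0,0,1]]' 45|sed -n 2,6p
python3 -m jog '[[0,0,0,-40,0,0,1],[0,0,0,-40,20,0,1],[0,0,0,-20,40,0,1],[0,0,0,0,40,0,1],[0,0,0,0,40,0,1]]' >/dev/null
python3 -m jog '[[0,0,0,0,40,0,1],[0,0,0,0,25,0,1],[0,0,0,0,0,0,1],[0,0,0,0,0,0,1]]'
```

```text
tool_pos: [417.8, 291.6, 66.7]
tcp_rot: [-179.9, 0.1, 90.0]
ft_force: [0.3, 0.5, 0.8]
time: 20.65
tool_pos: [419.7, 293.5, 70.1]
tcp_rot: [179.8, -0.1, 90.0]
ft_force: [-2.2, -1.4, 6.0]
finger_gap: 47.4
grip_force: 45.2
tool_pos: [421.4, 275.5, 149.6]
tcp_rot: [179.5, -0.3, 90.1]
ft_force: [0.6, -1.0, -1.9]
finger_gap: 46.9
grip_force: 46.7
time: 22.05
tool_pos: [623.4, 172.6, 143.2]
tcp_rot: [-180.0, -0.0, 90.0]
ft_force: [-1.4, 0.5, -2.0]
finger_gap: 47.0
grip_force: 47.6
```

```bash
python3 -m jog '[[0,0,0,-0.4,16.5,0,1],[0,0,0,0,0,25,1],[0,0,0,0,0,15,1],[0,0,0,0,0,0,1],[0,0,0,0,0,0,1]]'
python3 -m jog '[[0,0,0,0,0,1.5,1],[0,0,0,0,0,1.5,1],[0,0,0,0,0,0,1],[0,0,0,0,0,0,1]]'
```

```text
time: 22.55
tool_pos: [638.9, 172.5, 102.7]
tcp_rot: [-179.9, 0.0, 90.0]
ft_force: [0.9, 0.4, -1.8]
finger_gap: 47.2
grip_force: 46.7
time: 22.95
tool_pos: [639.9, 172.4, 99.9]
tcp_rot: [180.0, -0.0, 90.0]
ft_force: [-0.2, 1.1, -1.4]
finger_gap: 46.8
grip_force: 46.7
```

Release, rise and check.

```bash
python3 -m jog '[[0,0,0,0,0,1.5,1],[0,0,0,0,0,0,1],[0,0,0,0,0,0,1]]' | sed -n 2,4p
python3 -m jog '[[0,0,0,0,0,0,0],[0,0,0,0,0,0,-0.6],[0,0,0,0,0,0,-1],[0,0,0,0,0,0,-1],[0,0,0,0,0,-20,-1]]'|sed -n 2,5p
python3 -m jog '[[0,0,0,0,0,-40,-1],[0,0,0,0,0,-45,-1],[0,0,0,0,0,-45,-1],[0,0,0,-20,-30,0,-1],[0,0,0,-40,-40,0,-1]]' >/dev/null
python3 -m jog '[[0,0,0,-40,-40,0,-1],[0,0,0,-40,-40,0,-1],[0,0,0,-40,-40,0,-1],[0,0,0,0,0,0,-1],[0,0,0,0,0,0,-1]]' | sed -n 1,4p
python3 - <<'E'
from bench import r
import cv2
for n in("scene","side"):
    cv2.imwrite(f"pics/{n}1.png",cv2.resize(r.snapshot(n)["pixels"][110:340,100:460,::-1],(720,460)))
E
```

```text
tool_pos: [640.3, 172.4, 98.9]
tcp_rot: [179.9, -0.0, 90.0]
ft_force: [-2.2, -0.5, 4.7]
tool_pos: [637.4, 171.9, 114.3]
tcp_rot: [-179.6, 0.1, 90.0]
ft_force: [-0.3, 0.7, 0.3]
finger_gap: 85.2
time: 24.75
tool_pos: [468.3, 10.3, 248.5]
tcp_rot: [179.9, -0.0, 89.9]
ft_force: [0.7, 0.0, 0.7]
```

View pics/scene1.png

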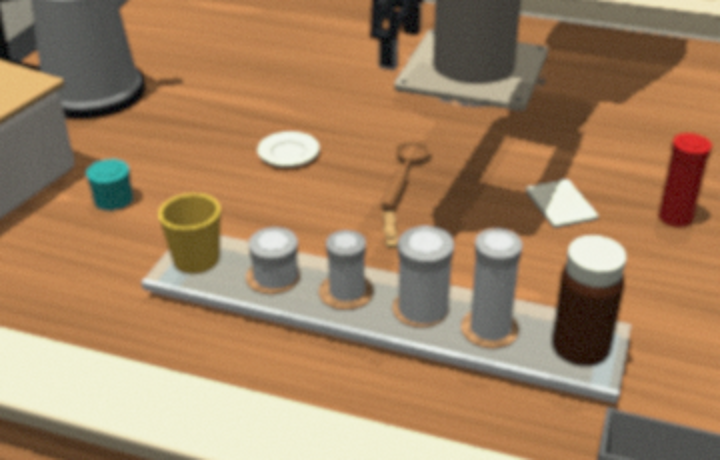

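View pics/side1.png

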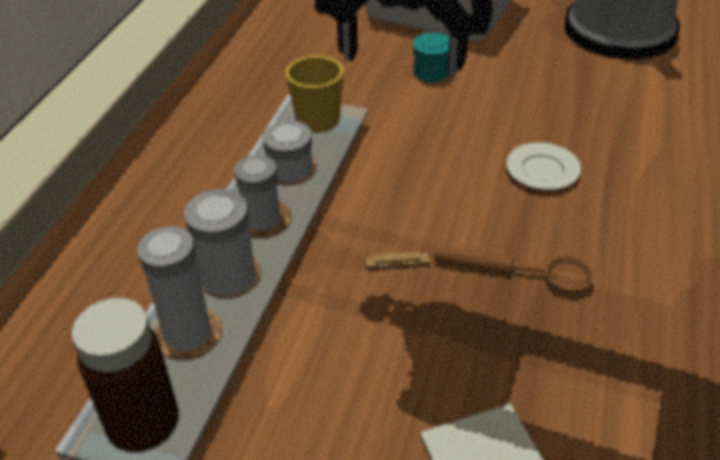

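Both pictures show the four tins upright, each with cork rim visible around its base, in the right order from the jar (595,300) to the cup (190,235). One numeric check of the lids before handing in.

Run:
```python
from h import *
from bench import r
ds=r.snapshot("scene");de=r.snapshot("side");f=lambda p:(p[0]/2+100,p[1]/2+110)
K={'a':(639.7,171.8),'b':(631.5,90),'c':(631.3,-2),'d':(632.6,-94.3)}
ok=True
for k,p,q in(('a',(498,241),(166,245)),('b',(425,243),(217,210)),('c',(346,242),(256,167)),('d',(273,240),(288,134))):
    x,e=tri(ray(ds,f(p)),ray(de,f(q)));dd=np.hypot(*(x[:2]-K[k]));print(k,x.round(1),round(e,1),"off",dd.round(1));ok&=dd<9
print(ok)
if ok:print(r.hand_in())
```

```text
a [638.  172.3 147.6] 0.7 off 1.8
b [629.8  91.4 119.6] 0.0 off 2.2
c [629.5  -1.   99.2] 1.8 off 2.0
d [628.3 -91.6  78.3] 0.1 off 5.1
True
the job is handed in; nothing more can be done
None
```

The job is handed in: all four tins stand upright on the cork discs in order of height from the brown jar to the yellow cup, each measured within about 5 mm of its disc's centre. The hand-in call returned no verdict.

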